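Sort sawn section offcuts into their stock trays

ROBOT

A 7-joint arm with a two-finger parallel gripper is mounted at the origin on the work surface. World frame = base frame: x ahead of the robot, y to its left, z up, the work surface at z = 0. Lengths are in mm, angles in rad, forces in N, time in s.
With the tool pointing down it reaches from about 400 to 875 mm from the base axis. Payload 4.4 kg.
Tool frame: the origin (TCP) lies where the fingers leave the gripper's body, on its centre line; the fingertips stand 73 mm ahead of it and the grasp point (between the pads) lies 54 mm ahead of it; z points along the fingers, y is the line along which they close (so a half turn about z gives the same grasp; the last joint's range is limited). The gripper opens to 85 mm and grips with 20 to 120 N. Pads are 22 mm wide; open, the fingers measure 114 mm over their backs; the gripper's body (76 mm by 85 mm) begins 54 mm behind the grasp point. The pads swing forward as they close: fully open they stand 13 mm farther back than shut.
Start: joints at [1.127, 0.628, 0.038, 1.517, -0.027, 0.996, -0.02], TCP at [239.795, -604.165, 303.913] pointing down, gripper open.
Joint ranges: [-3.06, 3.06], [-0.37, 2.12], [-1.25, 1.32], [0.18, 2.47], [-1.1, 4.24], [0.23, 1.98], [-2.94, 2.94]. Speed limits (rad/s): [2.57, 2.57, 3.14, 3.14, 3.14, 3.14, 3.14].

INTERFACE

Orientations are given as [roll, pitch, yaw] about the fixed x, y, z axes, in that order (R = Rz(yaw) Ry(pitch) Rx(roll)).
In Python, from cell import ctrl gives the robot as it stands.
- The arm moves only by the tool send_rows, never from a script. Its argument "rows" is a list that holds one entry, the list of rows, each a list of 6 numbers: the shift along the tool's x, y, z in cm, then the turn, a rotation vector about the tool's x, y, z in rad. In form: [[[tx, ty, tz, wx, wy, wz], ...]]. A call has 1 to 10 rows; each row is the pose to reach, as a shift and turn from the pose commanded when the call began, along the tool's axes at that moment; what a row does not reach only later rows make up. A row lasts 1/10 s, in which the tool goes at most 50 mm and 8.59 degrees, less where a joint would pass 70% of its speed; a pose out of reach is approached as far as the arm can. A call with a gripper value outside its range is refused whole. "grip" is the closure in counts, from 0 (fully open) to 255 (shut), set as the call begins (left out, the last holds). The fingers move at their own pace and stop on an object; the grip force is fixed at half the most. Time passes only in rows, so rows that repeat a pose let the fingers close. It gives the time, the measured TCP pose, the force, the opening and the grip force at its end, in the units of the state.
- ctrl.read_state(): the state, without advancing time (a new reading comes with each control period).
- ctrl.get_image(name): name is "scene" or "side" or "wrist"; returns a dict with "pixels" (420x560x3 uint8, red, green, blue), "fx", "fy", "cx", "cy" (pixels), "extrinsics" (4x4, takes a point from camera to world coordinates); the wrist camera has in their place "mount" (4x4, takes a point from camera to tool coordinates, whose origin is the TCP and whose axes are the flange's). Camera axes: x right, y up, looking along -z (the intrinsics and any distortion apply to the point x, -y, -z); pixel columns grow to the right and rows downward; lengths in mm; the calibration is good to about 2 mm. A picture is of the moment at which its call begins: read the wrist's pose just before it. There is no depth.
- ctrl.finish_job(): hands the job in; it is judged then, once.
The state is a dict: "clock": time; "qpos": joint angles; "qd": joint speeds; "tau": joint torques, N m; "eef_pos": TCP position; "tool_rot": TCP orientation; "force": force on the tool from outside, world axes, zero at the start; "torque": the same for the moment, N m; "width": finger opening in mm; "gripper_force": force on a finger pad.
Only numpy, scipy, OpenCV 4.12 (cv2) and the standard library are available. Lean on these libraries where they do the work, as an engineer would, in place of code of your own. Each camera call takes 0.05 s, during which the arm holds its last target. There are 200 camera calls.

TASK

Sort the five steel offcuts standing on the bench into the three trays by their section: both round tubes into the tray with the round sample stub, both square tubes into the tray with the square stub, and the U-channel into the tray with the U-shaped stub. Each must end standing upright on its end on the tray's floor, let go. Leave the welding magnet and the tape measure where they lie.

Things in the scene. Friction and masses are not known exactly. Their poses are not given: they have to be found in the camera images.
- round_a: Larger round-tube offcut: outside diameter 42 mm, bore 34 mm, about 0.18 kg. Bare steel, 70 mm tall, standing on its sawn end, open at top and bottom. Origin: centre of its underside; z up along the piece. Kind: round.
- round_b: Smaller round-tube offcut: outside diameter 34 mm, bore 27 mm, about 0.13 kg. Bare steel, 70 mm tall, standing on its sawn end, open at top and bottom. Origin: centre of its underside; z up along the piece. Kind: round.
- square_a: Larger square-tube offcut: 40 x 40 mm outside, 4 mm walls, about 0.24 kg. Bare steel, 70 mm tall, standing on its sawn end, open at top and bottom. Origin: centre of its underside; z up along the piece; x and y square to its faces. Kind: square.
- square_b: Smaller square-tube offcut: 30 x 30 mm outside, 3.5 mm walls, about 0.16 kg. Bare steel, 70 mm tall, standing on its sawn end, open at top and bottom. Origin: centre of its underside; z up along the piece; x and y square to its faces. Kind: square.
- channel: U-channel offcut: 50 mm over the flat outsides of its two flanges (at its y = +-25 mm), 30 mm deep (x), 5 mm thick, about 0.26 kg. Bare steel, 70 mm tall, standing on its sawn end: a U from above, web on its -x side, open to +x. Origin: centre of the 30 x 50 mm outline, at the underside; z up. Kind: channel.
- tray_round: Fixed low sheet-metal tray for round pieces: 80 (x) by 142 mm (y) outside, 74 x 136 inside, rim 25 mm above the bench, floor 3 mm thick. Origin: centre of the tray's underside, z up. A dark tab on its +x side, to x = 89 mm, bears at x = 64 mm a fixed sample stub, top 28 mm up: from above a ring of 38 mm diameter. Only the stub tells the trays apart. Two pieces fit side by side at y = +-34 mm.
- tray_square: Fixed low sheet-metal tray for square pieces: 80 (x) by 142 mm (y) outside, 74 x 136 inside, rim 25 mm above the bench, floor 3 mm thick. Origin: centre of the tray's underside, z up. A dark tab on its +x side, to x = 89 mm, bears at x = 64 mm a fixed sample stub, top 28 mm up: from above a hollow square of 36 mm. Only the stub tells the trays apart. Two pieces fit side by side at y = +-34 mm.
- tray_channel: Fixed low sheet-metal tray for channel pieces: 80 (x) by 142 mm (y) outside, 74 x 136 inside, rim 25 mm above the bench, floor 3 mm thick. Origin: centre of the tray's underside, z up. A dark tab on its +x side, to x = 89 mm, bears at x = 64 mm a fixed sample stub, top 28 mm up: from above a U 46 mm wide and 30 mm deep, open to +x. Only the stub tells the trays apart. Two pieces fit side by side at y = +-34 mm.
- magnet: Welding magnet, bystander: flat red block with bright steel edges on two sides, 62 x 62 x 14 mm, 0.35 kg, lying flat among the offcuts. Origin: centre of its underside, z up.
- tape: Tape measure, bystander: yellow case with a black disc on top, 56 x 54 x 29 mm, with a small hook to x = 34 mm, 0.30 kg, lying flat among the offcuts. Origin: centre of its underside, z up.
Things that resemble listed ones, but are neither listed nor needed, are in the scene too. What is shaped like the round_a but purple or red is not meant.

How it is judged:
By the outcome, as a careful person would: the job done as asked, in the order asked, and still so for the second after the job is handed in, with the robot touching nothing.
It also fails if it takes over 112 s, if anything falls off the work surface, if the arm or the gripper's body presses on something with over 40 N, if the wrist force passes 120 N, or if a joint passes its speed limit or range.

## Working session

There is one attempt and no reset: what is moved stays moved. The work goes in short steps, Python scripts to look and compute and a tool call to move; the robot and the scene stay as the last step left them, time stands still between calls to the robot, and variables do not carry over. Pictures are saved under pics/ and viewed, at most 14 in all, crops included, and the job is handed in when it is done.

Besides the shell and the picture viewer there is one more tool, called after "Request:" by a JSON object that holds its "api" and its "payload". send_rows: Moves the arm, as the interface text tells. Its arguments: {"type":"object","properties":{"rows":{"type":"array","items":{"type":"array","items":{"type":"array","items":{"type":"number"}}}},"grip":{"type":"number"}},"required":["rows"]}

```bash
mkdir -p pics; ls; python3 - <<'E'
from cell import ctrl
import cv2,numpy as np
s=ctrl.read_state();print({k:np.round(v,3).tolist() for k,v in s.items()})
for n in("scene","side"):
    d=ctrl.get_image(n);print(n,d["fx"],d["fy"],d["cx"],d["cy"],np.round(d["extrinsics"],3).tolist(),[k for k in d])
    cv2.imwrite(f"pics/{n}0.png",d["pixels"][:,:,::-1])
d=ctrl.get_image("wrist");print({k:v for k,v in d.items() if k!="pixels"});cv2.imwrite("pics/wrist0.png",d["pixels"][:,:,::-1])
E
```

```text
pics
{'clock': 0.0, 'qpos': [1.127, 0.629, 0.038, 1.518, -0.027, 0.996, -0.02], 'qd': [0.0, -0.002, 0.001, 0.0, 0.001, -0.001, 0.002], 'tau': [0.001, -56.339, 1.227, -19.344, 0.011, 0.011, 0.0], 'eef_pos': [239.636, -603.701, 303.011], 'tool_rot': [-3.14, 0.0, 0.378], 'force': [-0.806, 0.929, 0.185], 'torque': [0.007, 0.053, -0.027], 'gripper_force': 0.0, 'width': 85.519}
scene 480.32736427240576 480.32736427240576 284.3338574804821 210.15402308374814 [[-0.524, -0.637, 0.566, 1132.541], [0.852, -0.4, 0.338, 388.445], [0.01, 0.659, 0.752, 895.139], [0.0, 0.0, 0.0, 1.0]] ['pixels', 'fx', 'fy', 'cx', 'cy', 'extrinsics']
side 500.2825407604263 500.2825407604263 275.24147982148173 218.23987988571827 [[-0.99, 0.086, -0.112, 382.073], [-0.14, -0.483, 0.864, 816.238], [0.02, 0.871, 0.49, 518.331], [0.0, 0.0, 0.0, 1.0]] ['pixels', 'fx', 'fy', 'cx', 'cy', 'extrinsics']
{'fx': 317.0616857694935, 'fy': 317.0616857694935, 'cx': 279.36651719306434, 'cy': 207.71660695405285, 'mount': array([[-4.62291374e-04,  9.64002575e-01,  2.65892499e-01,
         6.86113251e+01],
       [ 9.99999730e-01,  5.97301252e-04, -4.26896945e-04,
         6.26796780e-03],
       [-5.70347677e-04,  2.65892230e-01, -9.64002592e-01,
        -7.00180549e+01],
       [ 0.00000000e+00,  0.00000000e+00,  0.00000000e+00,
         1.00000000e+00]])}
```

View pics/scene0.png

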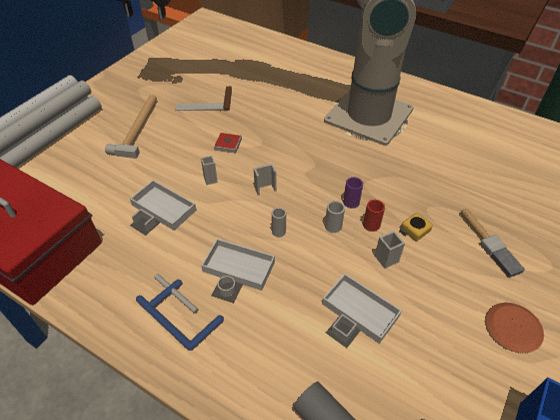

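View pics/side0.png

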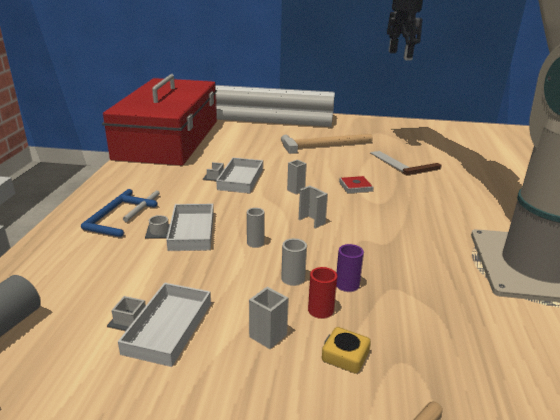

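```bash
cat > h.py <<'E'
import cv2,numpy as np
from scipy.spatial.transform import Rotation as R
from cell import ctrl
def cam(n):
    s=ctrl.read_state(); d=ctrl.get_image(n)
    if n=="wrist":
        T=np.eye(4);T[:3,:3]=R.from_euler('xyz',s["tool_rot"]).as_matrix();T[:3,3]=s["eef_pos"];d["extrinsics"]=T@d["mount"]
    return d
def cast(d,uv,z):
    uv=np.atleast_2d(uv).astype(float);E=np.array(d["extrinsics"])
    r=np.c_[(uv[:,0]-d["cx"])/d["fx"],-(uv[:,1]-d["cy"])/d["fy"],-np.ones(len(uv))]@E[:3,:3].T
    return E[:3,3]+r*((z-E[2,3])/r[:,2])[:,None]
def proj(d,P):
    E=np.array(d["extrinsics"]);c=(np.atleast_2d(P)-E[:3,3])@E[:3,:3]
    return np.c_[d["cx"]+d["fx"]*c[:,0]/-c[:,2],d["cy"]-d["fy"]*c[:,1]/-c[:,2]]
def save(d,name,roi=None,k=1):
    p=d["pixels"][:,:,::-1]
    if roi: p=p[roi[1]:roi[3],roi[0]:roi[2]]
    cv2.imwrite(f"pics/{name}.png",cv2.resize(p,None,fx=k,fy=k,interpolation=cv2.INTER_CUBIC))
def blobs(d,smax=60,amin=80):
    hsv=cv2.cvtColor(d["pixels"],cv2.COLOR_RGB2HSV)
    m=((hsv[:,:,1]<smax)&(hsv[:,:,2]>30)).astype(np.uint8)
    n,l,st,c=cv2.connectedComponentsWithStats(m)
    return [(i,st[i].tolist(),c[i].round(1).tolist()) for i in range(1,n) if st[i][4]>amin],l
E
python3 - <<'E'
from h import *
d=cam("scene");save(d,"crop1",(120,125,420,345),2.6)
b,_=blobs(d)
for i,s,c in b:
    x,y,w,h,a=s
    if 120<x<420 and 120<y<350: print("scene",s,c,"mid at z35",cast(d,c,35)[0].round(),"z14",cast(d,c,14)[0].round())
d=cam("side");b,_=blobs(d)
for i,s,c in b:
    x,y,w,h,a=s
    if 80<x<380 and 140<y<370: print("side",s,c,"z35",cast(d,c,35)[0].round(),"z14",cast(d,c,14)[0].round())
E
```

```text
scene [214, 137, 27, 16, 85] [227.7, 147.8] mid at z35 [ 377. -244.   35.] z14 [ 359. -259.   14.]
scene [201, 156, 16, 28, 320] [208.8, 169.3] mid at z35 [ 470. -236.   35.] z14 [ 454. -251.   14.]
scene [254, 164, 22, 31, 456] [264.5, 176.4] mid at z35 [ 416. -101.   35.] z14 [ 398. -113.   14.]
scene [130, 180, 66, 55, 2177] [159.3, 207.5] mid at z35 [ 637. -256.   35.] z14 [ 625. -271.   14.]
scene [325, 201, 20, 31, 481] [334.2, 215.9] mid at z35 [439. 110.  35.] z14 [422. 104.  14.]
scene [272, 208, 14, 29, 355] [278.2, 221.5] mid at z35 [523.   8.  35.] z14 [508.  -2.  14.]
scene [375, 231, 30, 37, 721] [389.0, 248.8] mid at z35 [459. 259.  35.] z14 [443. 256.  14.]
scene [202, 239, 73, 63, 2757] [236.2, 267.9] mid at z35 [682.   0.  35.] z14 [670.  -9.  14.]
scene [155, 274, 15, 14, 88] [161.7, 280.5] mid at z35 [ 790. -114.   35.] z14 [ 782. -126.   14.]
scene [322, 274, 80, 73, 3304] [358.3, 311.3] mid at z35 [637. 269.  35.] z14 [625. 266.  14.]
scene [166, 288, 32, 25, 185] [183.2, 299.8] mid at z35 [803. -46.  35.] z14 [795. -57.  14.]
side [371, 151, 38, 21, 239] [389.5
[... 241 characters left out ...]
]
side [339, 178, 34, 15, 156] [355.0, 188.1] z35 [ 337. -202.   35.] z14 [ 335. -247.   14.]
side [123, 201, 32, 21, 186] [134.8, 210.0] z35 [775. -20.  35.] z14 [792. -56.  14.]
side [145, 204, 69, 47, 2414] [184.4, 227.2] z35 [658.  29.  35.] z14 [670.  -6.  14.]
side [247, 208, 17, 39, 643] [255.0, 226.9] z35 [526.   4.  35.] z14 [533. -31.  14.]
side [282, 239, 25, 46, 1031] [293.3, 261.2] z35 [441. 107.  35.] z14 [444.  76.  14.]
side [107, 283, 104, 84, 5477] [159.3, 322.5] z35 [613. 294.  35.] z14 [624. 271.  14.]
side [249, 287, 39, 62, 1909] [267.8, 316.9] z35 [462. 257.  35.] z14 [466. 232.  14.]
side [335, 333, 24, 18, 294] [346.5, 341.2] z35 [348. 289.  35.] z14 [346. 266.  14.]
```

View pics/crop1.png

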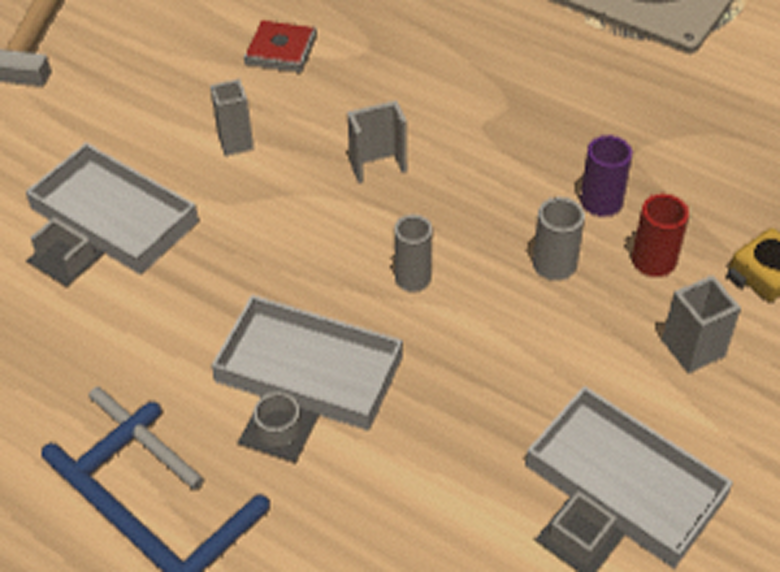

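The crop shows that pieces and trays are told apart by section and stub. Scene pixels:
- **Round_a:** (335,217). Purple (353,192) and red (374,215) are decoys.
- **Round_b:** (279,222).
- **Square_a:** (390,250).
- **Square_b:** (209,170).
- **Channel:** (264,178).
- **Trays:** U at (163,205), round at (238,265), square at (361,308).

I'll move over the bench for a wrist view.

Request:
{"api": "send_rows", "payload": {"rows": [[[4,-3.6,-0.4,0,0,0.04],[8,-7.2,-0.8,0,0,0.08],[12,-10.8,-1.2,0,0,0.12],[16,-14.4,-1.6,0,0,0.16],[20,-18,-2,0,0,0.2],[24,-21.6,-2.4,0,0,0.24],[28,-25.2,-2.8,0,0,0.28],[32,-28.8,-3.2,0,0,0.32],[36,-32.4,-3.6,0,0,0.36],[40,-36,-4,0,0,0.378]]]}}

```text
clock: 1.25
eef_pos: [461.8, -155.5, 341.3]
tool_rot: [3.141, -0.001, -0.002]
force: [0.5, -0.3, 0.3]
width: 85.2
gripper_force: 0.0
```

Request:
{"api": "send_rows", "payload": {"rows": [[[3,-4,0,0,0,0],[5,-8,0,0,0,0],[6,-11,0,0,0,0],[6,-12,0,0,0,0],[6,-12,0,0,0,0],[6,-12,0,0,0,0]]]}}

```text
clock: 1.85
eef_pos: [520.7, -39.1, 341.0]
tool_rot: [3.14, 0.001, -0.002]
force: [-0.8, 0.1, 0.1]
width: 84.9
gripper_force: 0.0
```

```bash
python3 - <<'E'
from h import *
print(ctrl.read_state()["eef_pos"])
d=cam("wrist");save(d,"w1",None,1.4);np.save("w1.npy",d,allow_pickle=True)
b,l=blobs(d)
for i,s,c in b:
    if s[4]<15000: print(s,c,cast(d,c,25)[0].round())
E
```

```text
[520.67658764 -39.06348002 340.9659793 ]
[186, 0, 139, 106, 10856] [256.1, 51.0] [663. -14.  25.]
[0, 17, 90, 125, 8302] [39.0, 87.2] [626. 235.  25.]
[409, 19, 143, 118, 11653] [480.1, 86.9] [ 625. -269.   25.]
[221, 159, 34, 36, 715] [237.5, 177.2] [522.  12.  25.]
[412, 196, 58, 47, 1345] [440.7, 218.3] [ 468. -245.   25.]
[0, 200, 77, 57, 2839] [36.2, 227.0] [458. 273.  25.]
[129, 219, 56, 92, 2318] [155.7, 255.9] [417. 124.  25.]
[302, 225, 49, 61, 1375] [326.5, 258.9] [ 412. -101.   25.]
[383, 257, 48, 54, 739] [408.8, 283.3] [ 376. -214.   25.]
[430, 277, 36, 15, 182] [447.1, 283.9] [ 375. -266.   25.]
[461, 339, 32, 29, 503] [477.8, 351.7] [ 266. -325.   25.]
```

View pics/w1.png

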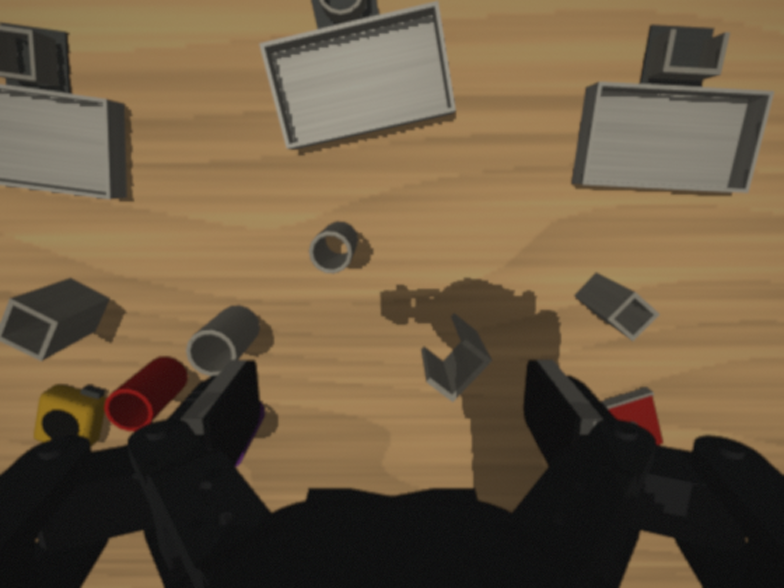

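Wrist view (view px): round_b's top is at (332,252), round_a's at (212,353), square_b's at (632,315), square_a's at (30,330), and the channel is at (455,360). The decoys red (130,410) and purple (250,440) sit beside round_a. The trays lie along the top.

```bash
python3 - <<'E'
from h import *
d=cam("wrist");print(ctrl.read_state()["eef_pos"].round() )
w1=np.load("w1.npy",allow_pickle=True).item()
save(w1,"w1c",(290,190,480,300),4)
k=lambda L:np.array(L)/1.4
def q(n,L,z):
    P=cast(w1,k(L),z);print(n,P.mean(0).round(1),[p[:2].round().tolist() for p in P],"edges",np.round([np.linalg.norm(P[i]-P[i-1]) for i in range(len(P))]),"ang",np.round(np.degrees(np.arctan2(*(P[1]-P[0])[[1,0]])),1))
q("rb",[(332,252)],70);q("ra",[(212,353)],70);q("red",[(130,410)],70)
q("sb",[(633,291),(656,314),(633,338),(609,315)],70)
q("sa",[(13,299),(58,319),(40,358),(-1,340)],70)
q("tr",[(262,45),(437,6),(455,113),(290,152)],25)
q("tc",[(586,84),(771,92),(749,191),(573,186)],25)
q("ts",[(107,98),(107,198)],25)
# colour blobs two views
for n in("scene","side"):
    d=cam(n);h=cv2.cvtColor(d["pixels"],cv2.COLOR_RGB2HSV)
    for nm,m in(("purple",(h[...,0]>125)&(h[...,0]<155)&(h[...,1]>90)),("red",((h[...,0]<5)|(h[...,0]>174))&(h[...,1]>150)),("yellow",(h[...,0]>18)&(h[...,0]<30)&(h[...,1]>200))):
        c,l,st,ce=cv2.connectedComponentsWithStats(m.astype(np.uint8))
        for i in range(1,c):
            if 100<st[i][4]<2500: print(n,nm,st[i].tolist(),cast(d,ce[i],7 if st[i][3]<22 else 35)[0].round())
E
```

```text
[521. -40. 341.]Traceback (most recent call last):
  File "<stdin>", line 8, in <module>
  File "<stdin>", line 7, in q
IndexError: index 1 is out of bounds for axis 0 with size 1
```

View pics/w1c.png

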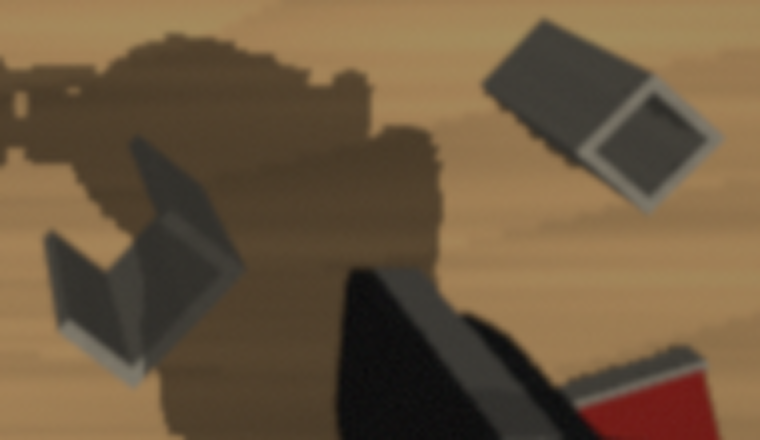

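```bash
python3 - <<'E'
from h import *
w1=np.load("w1.npy",allow_pickle=True).item()
k=lambda L:np.array(L)/1.4
kc=lambda L:np.array(L)/4+[290,190]
def q(n,uv,z):
    P=cast(w1,uv,z);print(n,P.mean(0).round(1),[p[:2].round().tolist() for p in P],"edges",np.round([np.linalg.norm(P[i]-P[i-1]) for i in range(len(P))]),"ang",[np.round(np.degrees(np.arctan2(*(P[i]-P[i-1])[[1,0]])),1) for i in range(len(P))])
q("rb",k([(332,252)]),70);q("ra",k([(212,353)]),70);q("red",k([(130,410)]),70)
q("sb",kc([(652,80),(718,138),(650,212),(580,152)]),70)
q("ch",kc([(62,323),(137,385),(242,265),(168,212)]),70)
q("sa",k([(13,299),(58,319),(40,358),(-1,340)]),70)
q("tr",k([(262,45),(437,6),(455,113),(290,152)]),25)
q("tc",k([(586,84),(771,92),(749,191),(573,186)]),25)
q("ts",k([(107,98),(107,198)]),25)
for n in("scene","side"):
    d=cam(n);h=cv2.cvtColor(d["pixels"],cv2.COLOR_RGB2HSV)
    for nm,m in(("purple",(h[...,0]>125)&(h[...,0]<155)&(h[...,1]>90)),("red",((h[...,0]<5)|(h[...,0]>174))&(h[...,1]>150)),("yellow",(h[...,0]>18)&(h[...,0]<30)&(h[...,1]>200))):
        c,l,st,ce=cv2.connectedComponentsWithStats(m.astype(np.uint8))
        for i in range(1,c):
            if 100<st[i][4]<2500: print(n,nm,st[i].tolist(),cast(d,ce[i],7 if st[i][3]<22 else 35)[0].round())
# square tray from scene: biggest-corner quad of rim
for n,box in(("scene",(322,274,80,73)),("side",(107,283,104,84))):
    d=cam(n);b,l=blobs(d)
    for i,s,c in b:
        if s[4]>2000:
            cn=max(cv2.findContours((l==i).astype(np.uint8),0,2)[0],key=cv2.contourArea)
            P=cv2.approxPolyDP(cv2.convexHull(cn),4,True)[:,0]
            if abs(s[2])<110: print(n,s,P.tolist(),cast(d,P,25)[:,:2].round().tolist())
E
```

```text
rb [526.5   6.9  70. ] [[527.0, 7.0]] edges [0.] ang [np.float64(0.0)]
ra [442.  109.5  70. ] [[442.0, 109.0]] edges [0.] ang [np.float64(0.0)]
red [389.4 185.7  70. ] [[389.0, 186.0]] edges [0.] ang [np.float64(0.0)]
sb [ 472.4 -235.5   70. ] [[492.0, -233.0], [475.0, -254.0], [452.0, -238.0], [471.0, -216.0]] edges [27. 27. 28. 29.] ang [np.float64(-39.4), np.float64(-129.0), np.float64(144.3), np.float64(50.9)]
ch [426.  -95.9  70. ] [[418.0, -70.0], [397.0, -93.0], [436.0, -122.0], [453.0, -100.0]] edges [46. 31. 49. 28.] ang [np.float64(139.5), np.float64(-131.8), np.float64(-37.0), np.float64(53.3)]
sa [463.4 257.4  70. ] [[489.0, 263.0], [472.0, 231.0], [438.0, 253.0], [454.0, 283.0]] edges [40. 37. 41. 34.] ang [np.float64(-29.1), np.float64(-117.6), np.float64(147.4), np.float64(61.9)]
tr [656.5 -15.   25. ] [[682.0, 61.0], [709.0, -75.0], [632.0, -91.0], [602.0, 45.0]] edges [ 82. 139.  78. 139.] ang [np.float64(11.9), np.float64(-78.9), np.float64(-167.8), np.float64(102.4)]
tc [ 611.4 -269.3   25. ] [[654.0, -195.0], [648.0, -345.0], [570.0, -344.0], [574.0, -193.0]] edge
[... 1494 characters left out ...]
6.0, -171.0], [-38.0, -213.0], [-36.0, -282.0]]
side [472, 201, 88, 105, 6171] [[472, 230], [517, 201], [559, 221], [559, 301], [552, 305], [496, 294], [478, 268]] [[108.0, -75.0], [-15.0, -223.0], [-76.0, -144.0], [15.0, 132.0], [30.0, 144.0], [111.0, 130.0], [124.0, 59.0]]
side [145, 204, 69, 47, 2419] [[212, 204], [209, 249], [168, 250], [145, 237], [149, 219], [175, 204]] [[635.0, -91.0], [597.0, 80.0], [668.0, 95.0], [725.0, 60.0], [742.0, -6.0], [711.0, -77.0]]
side [107, 283, 104, 84, 5477] [[209, 291], [209, 306], [171, 366], [120, 354], [107, 325], [124, 296], [164, 283]] [[566.0, 199.0], [557.0, 235.0], [575.0, 362.0], [649.0, 352.0], [690.0, 300.0], [693.0, 233.0], [643.0, 190.0]]
```

Request:
{"api": "send_rows", "payload": {"rows": [[[-0.8,-1.5,1,0,0,-0.14],[-1.6,-3,2,0,0,-0.28],[-2.4,-4.5,3,0,0,-0.42],[-3.2,-6,4,0,0,-0.56],[-4,-7.5,5,0,0,-0.7],[-4.8,-9,6,0,0,-0.84],[-5.6,-10.5,7,0,0,-0.98],[-6.4,-12,8,0,0,-1.12],[-7.2,-13.5,9.5,0,0,-1.26],[-8,-14.9,11,0,0,-1.4]]], "grip": 0}}

```text
clock: 3.15
eef_pos: [441.4, 111.8, 230.8]
tool_rot: [3.141, -0.001, 1.405]
force: [0.7, 0.2, -0.1]
width: 85.8
gripper_force: 0.0
```

Request:
{"api": "send_rows", "payload": {"rows": [[[0,0,0,0,0,-0.12],[0,0,0,0,0,-0.17],[0,0,0,0,0,-0.17]]]}}

```text
clock: 3.45
eef_pos: [441.5, 111.2, 230.9]
tool_rot: [-3.142, -0.0, 1.569]
force: [0.0, -0.9, 0.5]
width: 85.5
gripper_force: 0.0
```

```bash
cat >> h.py <<'E'
def go(x,y,z,yawdeg):
    s=ctrl.read_state();Rm=R.from_euler('xyz',s["tool_rot"]);t=Rm.inv().apply(np.array([x,y,z])-s["eef_pos"])/10
    w=(Rm.inv()*R.from_euler('xyz',[np.pi,0,np.radians(yawdeg)])).as_rotvec()
    print("at",s["eef_pos"].round(1),"yaw",np.degrees(s["tool_rot"][2]).round(1),"go cm",t.round(2),"rot",w.round(3),"t",s["clock"],"w",s["width"])
E
python3 - <<'E'
from h import *
go(441,109,104,90)
d=cam("wrist");save(d,"w2")
E
```

```text
at [441.5 111.2 230.9] yaw 89.9 go cm [-0.22 -0.05 12.69] rot [-0.    -0.    -0.002] t 3.45 w 85.45187625994618
```

View pics/w2.png

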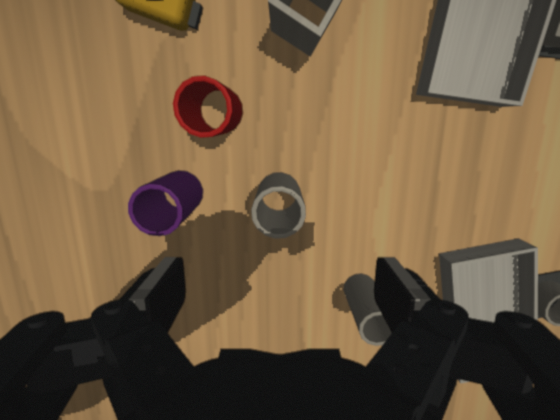

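Ring of round_a is at (278,210), centred between the fingers. Purple (155,209) stays clear of the left finger. Descending.

Request:
{"api": "send_rows", "payload": {"rows": [[[-0.1,0,3,0,0,0],[-0.1,0,6,0,0,0],[-0.1,0,9,0,0,0],[-0.1,0,11,0,0,0],[-0.1,0,12.2,0,0,0],[-0.1,0,12.7,0,0,0],[-0.1,0,12.7,0,0,0]]]}}

```text
clock: 4.2
eef_pos: [441.4, 110.4, 103.7]
tool_rot: [-3.141, 0.0, 1.569]
force: [-0.7, 0.1, 0.0]
width: 85.0
gripper_force: 0.0
```

Request:
{"api": "send_rows", "payload": {"rows": [[[0,0,0,0,0,0],[0,0,0,0,0,0],[0,0,0,0,0,0],[0,0,0,0,0,0],[0,0,0,0,0,0],[0,0,0,0,0,0],[0,0,0,0,0,0],[0,0,0,0,0,0]]], "grip": 255}}

```text
clock: 5.0
eef_pos: [441.7, 110.6, 104.9]
tool_rot: [3.14, -0.0, 1.57]
force: [-1.4, -0.7, 7.0]
width: 41.0
gripper_force: 59.7
```

Request:
{"api": "send_rows", "payload": {"rows": [[[0,0,-2,0,0,0],[0,0,-5,0,0,0],[0,0,-8.5,0,0,0],[0,0,-11.5,0,0,0],[-0.9,2,-12.6,0,0,-0.04],[-2.4,5.4,-12.6,0,0,-0.08],[-4,9.1,-12.6,0,0,-0.12],[-5.7,12.9,-12.6,0,0,-0.16],[-7.4,16.7,-12.6,0,0,-0.2],[-8.7,19.6,-12.6,0,0,-0.2]]]}}

```text
clock: 6.0
eef_pos: [639.0, 21.1, 229.9]
tool_rot: [3.141, 0.001, 1.768]
force: [0.1, 0.7, -2.6]
width: 41.3
gripper_force: 61.1
```

Request:
{"api": "send_rows", "payload": {"rows": [[[-0.3,1,0,0,0,0],[-0.3,1.3,0,0,0,0],[-0.3,1.3,0,0,0,0]]]}}

```text
clock: 6.3
eef_pos: [649.9, 23.5, 229.7]
tool_rot: [-3.14, -0.001, 1.77]
force: [0.1, 0.3, -1.7]
width: 41.0
gripper_force: 61.2
```

```bash
python3 - <<'E'
from h import *
go(649,18,109,101.5)
d=cam("wrist");save(d,"w3")
E
```

```text
at [649.9  23.5 229.7] yaw 101.4 go cm [-0.53 -0.18 12.07] rot [-0.001 -0.001 -0.001] t 6.3 w 41.00347979095747
```

View pics/w3.png

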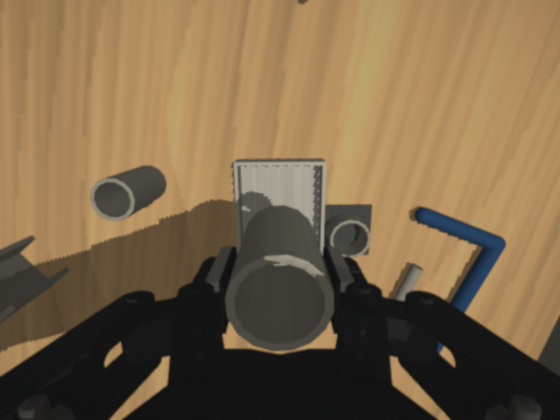

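Round_a hangs squarely over the round tray, whose stub is visible at (350,235). The tray is aligned with the jaws. Lowering.

Request:
{"api": "send_rows", "payload": {"rows": [[[-0.3,-0.1,3,0,0,0],[-0.45,-0.2,6.5,0,0,0],[-0.45,-0.2,9.5,0,0,0],[-0.45,-0.2,11.2,0,0,0],[-0.45,-0.2,11.9,0,0,0],[-0.45,-0.2,12.1,0,0,0],[-0.45,-0.2,12.1,0,0,0]]]}}

```text
clock: 7.05
eef_pos: [650.1, 18.6, 110.1]
tool_rot: [3.14, 0.0, 1.77]
force: [-0.4, 0.7, -2.1]
width: 41.3
gripper_force: 61.3
```

Request:
{"api": "send_rows", "payload": {"rows": [[[0,0,0,0,0,0],[0,0,0,0,0,0],[0,0,0,0,0,0],[0,0,0,0,0,0],[0,0,-1,0,0,0],[0,0,-4,0,0,0],[0,0,-8,0,0,0],[0,0,-11,0,0,0],[0,0,-12,0,0,0]]], "grip": 0}}

```text
clock: 7.95
eef_pos: [651.2, 18.7, 233.5]
tool_rot: [3.135, 0.001, 1.77]
force: [0.9, 0.9, 0.7]
width: 85.3
gripper_force: 0.0
```

```bash
python3 - <<'E'
from h import *
go(526,7,230,90)
d=cam("wrist");save(d,"w4")
E
```

```text
at [651.2  18.7 233.5] yaw 101.4 go cm [  1.33 -12.51   0.26] rot [ 0.007 -0.     0.199] t 7.95 w 85.28391298596893
```

View pics/w4.png

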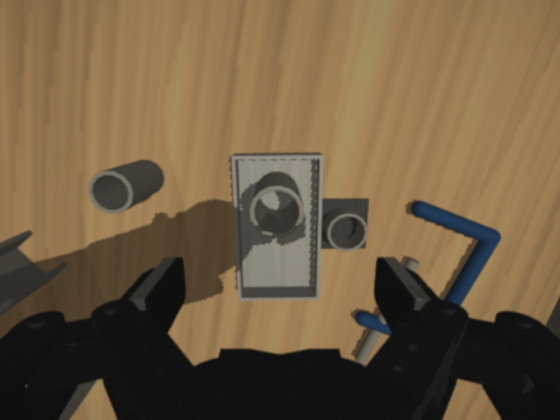

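Round_a stands in the upper slot of the round tray (276,205). Next is round_b.

Request:
{"api": "send_rows", "payload": {"rows": [[[0.3,-2.5,0,0,0,0],[0.6,-6,0,0,0,0],[1,-9.5,0,0,0,0],[1.3,-12,0,0,0,0],[1.3,-12.5,2,0,0,0],[1.3,-12.5,5.5,0,0,0],[1.3,-12.5,9,0,0,0],[1.3,-12.5,11.5,0,0,0],[1.3,-12.5,12.8,0,0,0],[1.3,-12.5,12.9,0,0,0]]]}}

```text
clock: 9.0
eef_pos: [523.1, 6.3, 98.2]
tool_rot: [-3.138, -0.0, 1.77]
force: [-0.3, 0.5, 1.1]
width: 85.5
gripper_force: 0.0
```

Request:
{"api": "send_rows", "payload": {"rows": [[[0,0,0,0,0,0],[0,0,0,0,0,0],[0,0,0,0,0,0],[0,0,0,0,0,0],[0,0,0,0,0,0],[0,0,0,0,0,0],[0,0,0,0,0,0],[0,0,0,0,0,0],[0,0,0,0,0,0]]], "grip": 255}}

```text
clock: 9.9
eef_pos: [525.0, 6.2, 101.2]
tool_rot: [3.14, 0.001, 1.77]
force: [-0.9, -0.0, 6.1]
width: 33.9
gripper_force: 58.9
```

```bash
python3 - <<'E'
from h import *
go(663,-48,230,101.5)
E
```

```text
at [525.    6.2 101.2] yaw 101.4 go cm [ -8.05  12.48 -12.85] rot [ 0.002  0.001 -0.002] t 9.9 w 33.90619120944706
```

Request:
{"api": "send_rows", "payload": {"rows": [[[0,0,-2,0,0,0],[0,0,-5,0,0,0],[0,0,-8.5,0,0,0],[-0.3,0.5,-11.5,0,0,0],[-1.5,2,-12.8,0,0,0],[-3.5,5,-12.8,0,0,0],[-5.5,8,-12.8,0,0,0],[-7.2,11,-12.8,0,0,0],[-8,12.4,-12.8,0,0,0],[-8,12.4,-12.8,0,0,0]]]}}

```text
clock: 10.9
eef_pos: [663.4, -49.2, 227.8]
tool_rot: [3.14, 0.001, 1.767]
force: [-0.9, -0.4, -0.3]
width: 33.3
gripper_force: 59.9
```

Request:
{"api": "send_rows", "payload": {"rows": [[[0,0,0,0,0,0],[0,0,3,0,0,0],[0,0,6,0,0,0],[0,0,9,0,0,0],[0,0,11,0,0,0]]]}}

```text
clock: 11.4
eef_pos: [659.4, -47.1, 116.3]
tool_rot: [-3.138, -0.001, 1.771]
force: [-0.2, -1.2, -1.4]
width: 33.0
gripper_force: 59.9
```

```bash
python3 - <<'E'
from h import *
go(663,-48,105.5,101.5)
E
```

```text
at [659.4 -47.1 116.3] yaw 101.5 go cm [-0.16  0.34  1.08] rot [-0.004 -0.001 -0.   ] t 11.4 w 33.01114893383725
```

Request:
{"api": "send_rows", "payload": {"rows": [[[0,0,0.6,0,0,0],[0,0,0.9,0,0,0],[0,0,0.9,0,0,0],[0,0,0.9,0,0,0]]]}}

```text
clock: 11.8
eef_pos: [662.4, -47.5, 110.5]
tool_rot: [3.139, 0.0, 1.77]
force: [-0.7, -0.3, -0.4]
width: 33.5
gripper_force: 59.9
```

Request:
{"api": "send_rows", "payload": {"rows": [[[0,0,0,0,0,0],[0,0,0,0,0,0],[0,0,0,0,0,0],[0,0,0,0,0,0],[0,0,-1,0,0,0],[0,0,-4,0,0,0],[0,0,-8,0,0,0],[0,0,-11,0,0,0],[0,0,-12,0,0,0],[0,0,-12,0,0,0]]], "grip": 0}}

```text
clock: 12.8
eef_pos: [662.6, -47.6, 231.2]
tool_rot: [3.138, 0.001, 1.77]
force: [-0.1, -0.2, -1.5]
width: 85.3
gripper_force: 0.0
```

```bash
python3 - <<'E'
from h import *
d=cam("wrist");save(d,"w5")
go(462,257,230,60.5)
E
```

```text
at [661.7 -47.8 229.3] yaw 101.4 go cm [ 33.83 -13.56  -0.09] rot [0.001 0.    0.714] t 12.85 w 85.64411108977222
```

View pics/w5.png

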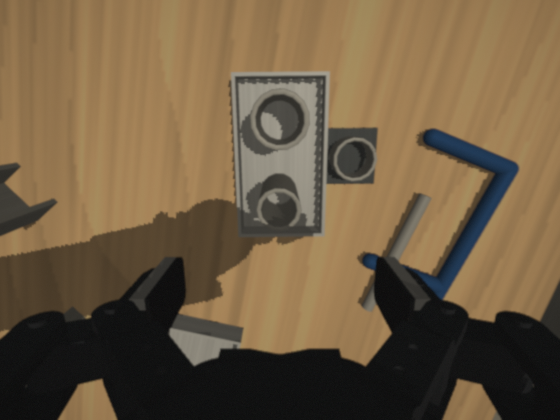

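Both rounds stand in the round tray (280,120) and (278,208). Next is square_a.

Request:
{"api": "send_rows", "payload": {"rows": [[[1.7,-0.7,0,0,0,0.08],[5.1,-2,0,0,0,0.16],[9.2,-3.7,0,0,0,0.24],[13.3,-5.3,0,0,0,0.32],[17.4,-7,0,0,0,0.4],[21.5,-8.6,0,0,0,0.48],[25.6,-10.3,0,0,0,0.56],[29.7,-11.9,0,0,0,0.64],[32.5,-13,0,0,0,0.71],[33.8,-13.5,0,0,0,0.714]]]}}

```text
clock: 13.85
eef_pos: [459.7, 259.5, 227.6]
tool_rot: [-3.139, 0.002, 1.06]
force: [-0.1, -0.1, 0.7]
width: 85.4
gripper_force: 0.0
```

Request:
{"api": "send_rows", "payload": {"rows": [[[0,0,0,0,0,0],[0,0,0,0,0,0]]]}}

```text
clock: 14.05
eef_pos: [463.3, 255.2, 228.2]
tool_rot: [3.141, 0.002, 1.055]
force: [-0.3, -0.9, 0.3]
width: 85.2
gripper_force: 0.0
```

```bash
python3 - <<'E'
from h import *
go(462,257,104,60.5)
d=cam("wrist");save(d,"w6")
E
```

```text
at [463.3 255.2 228.2] yaw 60.5 go cm [ 0.11 -0.21 12.42] rot [ 0.     0.002 -0.001] t 14.05 w 85.24111725748936
```

View pics/w6.png

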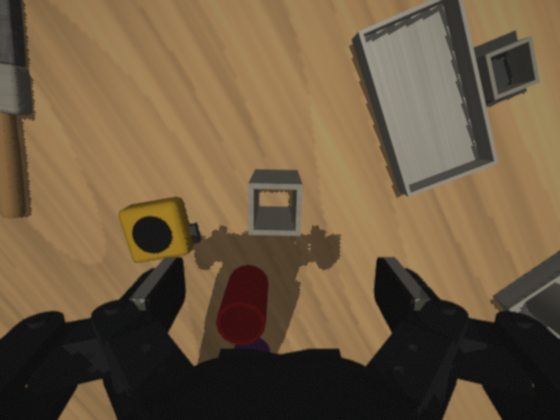

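Square_a's top (275,209) is square to the jaws. The tape hook (198,230) and the red decoy (243,300) are clear.

Request:
{"api": "send_rows", "payload": {"rows": [[[0.1,-0.2,3,0,0,0],[0.1,-0.2,6,0,0,0],[0.1,-0.2,9,0,0,0],[0.1,-0.2,11,0,0,0],[0.1,-0.2,12.2,0,0,0],[0.1,-0.2,12.4,0,0,0],[0.1,-0.2,12.4,0,0,0]]]}}

```text
clock: 14.8
eef_pos: [462.1, 258.2, 105.1]
tool_rot: [3.141, -0.0, 1.055]
force: [-0.4, -0.1, 0.2]
width: 85.5
gripper_force: 0.0
```

Request:
{"api": "send_rows", "payload": {"rows": [[[0,0,0,0,0,0],[0,0,0,0,0,0],[0,0,0,0,0,0],[0,0,0,0,0,0],[0,0,0,0,0,0],[0,0,0,0,0,0],[0,0,0,0,0,0],[0,0,0,0,0,0]]], "grip": 255}}

```text
clock: 15.6
eef_pos: [461.7, 259.1, 105.9]
tool_rot: [3.141, -0.001, 1.056]
force: [-0.5, -0.7, 5.6]
width: 39.7
gripper_force: 60.0
```

```bash
python3 - <<'E'
from h import *
go(617,299,230,82.5)
E
```

```text
at [461.7 259.1 105.9] yaw 60.5 go cm [ 11.14  11.56 -12.39] rot [ 0.001 -0.001 -0.384] t 15.6 w 39.6575430851609
```

Request:
{"api": "send_rows", "payload": {"rows": [[[0,0,-2,0,0,0],[0,0,-5,0,0,0],[0,0,-8.5,0,0,0],[0.4,0.4,-11.5,0,0,-0.05],[2,2,-12.4,0,0,-0.13],[4.2,4.3,-12.4,0,0,-0.22],[6.6,6.8,-12.4,0,0,-0.3],[9,9.3,-12.4,0,0,-0.38],[10.7,11.1,-12.4,0,0,-0.384],[11.1,11.6,-12.4,0,0,-0.384]]]}}

```text
clock: 16.6
eef_pos: [619.2, 298.0, 228.2]
tool_rot: [3.141, -0.0, 1.438]
force: [-0.3, 0.1, -2.1]
width: 39.0
gripper_force: 61.0
```

Request:
{"api": "send_rows", "payload": {"rows": [[[0,0,0,0,0,0],[0,0,0,0,0,0]]]}}

```text
clock: 16.8
eef_pos: [615.3, 298.2, 228.5]
tool_rot: [-3.139, 0.001, 1.441]
force: [0.8, -0.8, -2.3]
width: 39.3
gripper_force: 60.9
```

```bash
python3 - <<'E'
from h import *
go(617,299,110,82.5)
d=cam("wrist");save(d,"w7")
E
```

```text
at [615.3 298.2 228.5] yaw 82.5 go cm [ 0.12  0.18 11.85] rot [-0.002  0.001  0.001] t 16.8 w 39.32136664289538
```

View pics/w7.png

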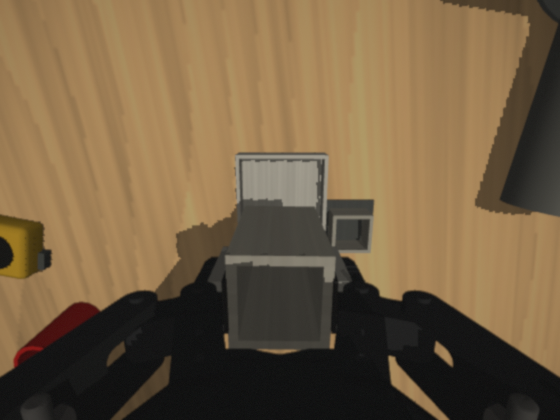

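Square_a hangs over the square tray, whose stub is at (352,228), in line with it. Lowering and releasing.

Request:
{"api": "send_rows", "payload": {"rows": [[[0.1,0.2,3,0,0,0],[0.1,0.2,6.5,0,0,0],[0.1,0.2,9.5,0,0,0],[0.1,0.2,11,0,0,0],[0.1,0.2,11.7,0,0,0],[0.1,0.2,11.9,0,0,0],[0.1,0.2,11.9,0,0,0],[0.1,0.2,11.9,0,0,0]]]}}

```text
clock: 17.65
eef_pos: [619.9, 299.5, 111.6]
tool_rot: [3.139, -0.002, 1.44]
force: [-0.6, 0.5, -1.3]
width: 39.3
gripper_force: 60.9
```

Request:
{"api": "send_rows", "payload": {"rows": [[[0,0,0,0,0,0],[0,0,0,0,0,0],[0,0,0,0,0,0],[0,0,0,0,0,0],[0,0,-1,0,0,0],[0,0,-4,0,0,0],[0,0,-8,0,0,0],[0,0,-11,0,0,0],[0,0,-12,0,0,0],[0,0,-12,0,0,0]]], "grip": 0}}

```text
clock: 18.65
eef_pos: [619.9, 299.5, 232.3]
tool_rot: [3.138, -0.002, 1.44]
force: [-0.7, -0.1, -0.5]
width: 85.1
gripper_force: 0.0
```

```bash
python3 - <<'E'
from h import *
go(471,-236,230,51.5)
E
```

```text
at [619.9 299.5 232.3] yaw 82.5 go cm [-55.04  -7.76   0.08] rot [ 0.003 -0.003  0.541] t 18.65 w 85.09542627758657
```

Request:
{"api": "send_rows", "payload": {"rows": [[[-2,-0.3,0,0,0,0.06],[-6,-0.8,0,0,0,0.12],[-10.5,-1.5,0,0,0,0.18],[-15,-2.1,0,0,0,0.24],[-19.5,-2.7,0,0,0,0.3],[-24,-3.4,0,0,0,0.36],[-28.5,-4,0,0,0,0.42],[-33,-4.7,0,0,0,0.48],[-37.5,-5.3,0,0,0,0.54],[-41,-5.8,0,0,0,0.54]]]}}

```text
clock: 19.65
eef_pos: [505.8, -102.8, 228.5]
tool_rot: [-3.139, 0.003, 0.896]
force: [-0.2, -0.2, 0.1]
width: 85.6
gripper_force: 0.0
```

```bash
python3 - <<'E'
from h import *
go(471,-236,230,51.5)
E
```

```text
at [ 505.8 -102.8  228.5] yaw 51.4 go cm [-12.58   5.6   -0.13] rot [-0.003  0.003 -0.003] t 19.65 w 85.59696887360951
```

Request:
{"api": "send_rows", "payload": {"rows": [[[-3.5,1.5,0,0,0,0],[-7.5,3.3,0,0,0,0],[-11,4.9,0,0,0,0],[-12.4,5.5,0,0,0,0],[-12.4,5.5,0,0,0,0],[-12.4,5.5,0,0,0,0]]]}}

```text
clock: 20.25
eef_pos: [473.9, -229.8, 229.2]
tool_rot: [-3.14, -0.001, 0.901]
force: [0.2, 0.0, -0.2]
width: 85.8
gripper_force: 0.0
```

```bash
python3 - <<'E'
from h import *
go(471,-236,104,51.5)
d=cam("wrist");save(d,"w8")
E
```

```text
at [ 473.9 -229.8  229.2] yaw 51.6 go cm [-0.68  0.18 12.52] rot [-0.002 -0.001  0.002] t 20.25 w 85.76771165890132
```

View pics/w8.png

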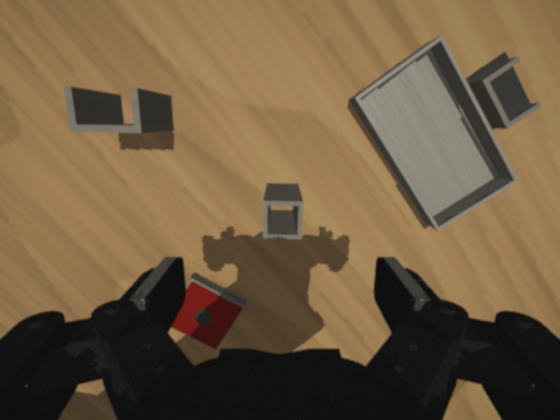

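Square_b's top (282,219) is square to the jaws. The channel at (120,110) is also parallel to them. Descending.

Request:
{"api": "send_rows", "payload": {"rows": [[[-0.4,0.1,3,0,0,0],[-0.7,0.25,6,0,0,0],[-0.7,0.25,9,0,0,0],[-0.7,0.25,11,0,0,0],[-0.7,0.25,12.2,0,0,0],[-0.7,0.25,12.5,0,0,0],[-0.7,0.25,12.5,0,0,0]]]}}

```text
clock: 21.0
eef_pos: [472.1, -237.3, 105.1]
tool_rot: [-3.142, -0.0, 0.901]
force: [-0.2, -0.2, -0.5]
width: 85.3
gripper_force: 0.0
```

Request:
{"api": "send_rows", "payload": {"rows": [[[0,0,0,0,0,0],[0,0,0,0,0,0],[0,0,0,0,0,0],[0,0,0,0,0,0],[0,0,0,0,0,0],[0,0,0,0,0,0],[0,0,0,0,0,0],[0,0,0,0,0,0],[0,0,0,0,0,0]]], "grip": 255}}

```text
clock: 21.9
eef_pos: [471.7, -238.5, 105.6]
tool_rot: [3.141, 0.0, 0.9]
force: [-1.0, -0.0, 5.9]
width: 29.3
gripper_force: 59.2
```

Request:
{"api": "send_rows", "payload": {"rows": [[[0,0,-2,0,0,0],[0,0,-5,0,0,0],[0,0,-8.5,0,0,0],[0,0,-11.5,0,0,0],[0,0,-12.5,0,0,0],[0,0,-12.5,0,0,0]]]}}

```text
clock: 22.5
eef_pos: [472.1, -238.6, 230.9]
tool_rot: [3.139, -0.001, 0.899]
force: [0.2, -0.2, -1.5]
width: 29.2
gripper_force: 59.5
```

```bash
python3 - <<'E'
from h import *
go(608,232,230,82.5)
E
```

```text
at [ 472.1 -238.6  230.9] yaw 51.5 go cm [ 45.3  -18.63   0.07] rot [ 0.003  0.    -0.54 ] t 22.5 w 29.18256951872252
```

Request:
{"api": "send_rows", "payload": {"rows": [[[1.6,-0.7,0,0,0,-0.06],[4.8,-2,0,0,0,-0.12],[8.6,-3.5,0,0,0,-0.18],[12.4,-5.1,0,0,0,-0.24],[16.2,-6.7,0,0,0,-0.3],[20,-8.2,0,0,0,-0.36],[23.8,-9.8,0,0,0,-0.42],[27.6,-11.3,0,0,0,-0.48],[31.4,-12.9,0,0,0,-0.54],[34.5,-14.2,0,0,0,-0.54]]]}}

```text
clock: 23.5
eef_pos: [573.7, 124.3, 227.7]
tool_rot: [-3.138, -0.001, 1.446]
force: [0.3, -0.4, -1.3]
width: 29.5
gripper_force: 59.5
```

```bash
python3 - <<'E'
from h import *
go(608,232,230,82.5)
E
```

```text
at [573.7 124.3 227.7] yaw 82.9 go cm [11.11  2.06 -0.23] rot [-0.004 -0.001  0.006] t 23.5 w 29.517815250962663
```

Request:
{"api": "send_rows", "payload": {"rows": [[[3.5,0.6,0,0,0,0],[7,1.3,0,0,0,0],[9.8,1.9,0,0,0,0],[10.8,2.1,0,0,0,0],[10.8,2.1,0,0,0,0],[10.8,2.1,0,0,0,0]]]}}

```text
clock: 24.1
eef_pos: [608.9, 223.1, 228.5]
tool_rot: [-3.139, 0.003, 1.44]
force: [0.5, -0.6, -1.4]
width: 29.3
gripper_force: 59.5
```

```bash
python3 - <<'E'
from h import *
go(608,232,110,82.5)
d=cam("wrist");save(d,"w9")
E
```

```text
at [608.9 223.1 228.5] yaw 82.5 go cm [ 0.9  -0.18 11.85] rot [-0.002  0.003  0.   ] t 24.1 w 29.31441560057197
```

View pics/w9.png

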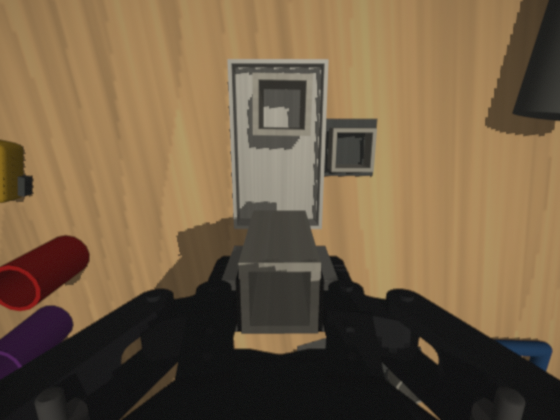

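Square_a stands at (282,105). Square_b is lined up with the lower slot and needs 9 mm forward. Lowering.

Request:
{"api": "send_rows", "payload": {"rows": [[[0.5,-0.1,1.5,0,0,0],[0.9,-0.1,4.5,0,0,0],[0.9,-0.1,8,0,0,0],[0.9,-0.1,10.5,0,0,0],[0.9,-0.1,11.6,0,0,0],[0.9,-0.1,11.9,0,0,0],[0.9,-0.1,11.9,0,0,0],[0.9,-0.1,11.9,0,0,0]]]}}

```text
clock: 24.95
eef_pos: [610.9, 234.0, 112.4]
tool_rot: [3.139, -0.001, 1.439]
force: [-0.1, 0.9, -1.3]
width: 29.5
gripper_force: 59.5
```

Request:
{"api": "send_rows", "payload": {"rows": [[[0,0,0,0,0,0],[0,0,0,0,0,0],[0,0,0,0,0,0],[0,0,0,0,0,0],[0,0,-1,0,0,0],[0,0,-4,0,0,0],[0,0,-8,0,0,0],[0,0,-11,0,0,0],[0,0,-12,0,0,0],[0,0,-12,0,0,0]]], "grip": 0}}

```text
clock: 25.95
eef_pos: [610.8, 234.0, 233.2]
tool_rot: [3.138, -0.002, 1.44]
force: [-0.1, -0.8, -1.3]
width: 85.4
gripper_force: 0.0
```

```bash
python3 - <<'E'
from h import *
w=cam("wrist");save(w,"w10")
go(426,-97,230,51.5)
E
```

```text
at [610.  233.5 231.3] yaw 82.5 go cm [-35.17 -13.92   0.12] rot [ 0.001 -0.     0.541] t 26.0 w 85.69053662692038
```

Request:
{"api": "send_rows", "payload": {"rows": [[[-1.7,-0.7,0,0,0,0.06],[-5.1,-2,0,0,0,0.12],[-9.4,-3.7,0,0,0,0.18],[-13.7,-5.4,0,0,0,0.24],[-18,-7.1,0,0,0,0.3],[-22.3,-8.8,0,0,0,0.36],[-26.6,-10.5,0,0,0,0.42],[-30.8,-12.2,0,0,0,0.48],[-34,-13.4,0,0,0,0.54],[-35.2,-13.9,0,0,0,0.54]]]}}

```text
clock: 27.0
eef_pos: [423.0, -100.2, 229.6]
tool_rot: [-3.138, 0.004, 0.894]
force: [-0.7, 0.6, -0.7]
width: 85.7
gripper_force: 0.0
```

Request:
{"api": "send_rows", "payload": {"rows": [[[0,0,0,0,0,0],[0,0,0,0,0,0]]]}}

```text
clock: 27.2
eef_pos: [426.9, -96.0, 230.5]
tool_rot: [-3.141, -0.001, 0.902]
force: [0.7, 0.8, -0.1]
width: 85.6
gripper_force: 0.0
```

```bash
python3 - <<'E'
from h import *
go(426,-97,104,51.5)
d=cam("wrist");save(d,"w11")
o=cv2.imread("pics/w10.png");n=cv2.imread("pics/w11.png")
cv2.imwrite("pics/both.png",cv2.resize(np.hstack([o[0:300,140:460],n[100:400,80:480]]),None,fx=1.1,fy=1.1))
E
```

```text
at [426.9 -96.  230.5] yaw 51.7 go cm [-0.15  0.   12.65] rot [-0.001 -0.001  0.003] t 27.2 w 85.56142707934971
```

View pics/both.png

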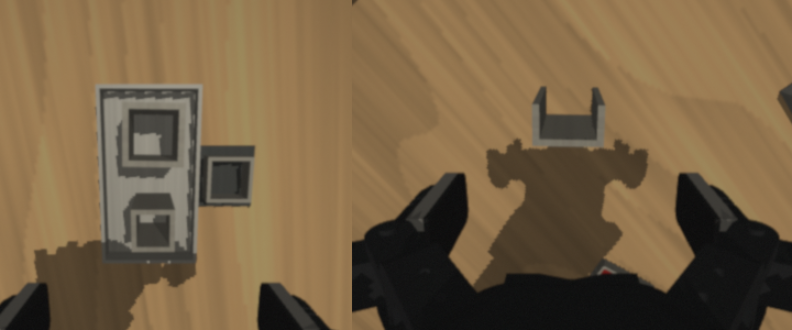

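Left: both squares stand in the square tray. Right: the channel is centred between the jaws (276 px) with its web square to them. Descending.

Request:
{"api": "send_rows", "payload": {"rows": [[[-0.3,0,3,0,0,0],[-0.3,0,6,0,0,0],[-0.3,0,9,0,0,0],[-0.3,0,11,0,0,0],[-0.3,0,12.3,0,0,0],[-0.3,0,12.6,0,0,0],[-0.3,0,12.6,0,0,0]]]}}

```text
clock: 27.95
eef_pos: [425.0, -97.6, 104.0]
tool_rot: [-3.14, -0.001, 0.903]
force: [0.5, 0.7, 0.5]
width: 85.3
gripper_force: 0.0
```

Request:
{"api": "send_rows", "payload": {"rows": [[[0,0,0,0,0,0],[0,0,0,0,0,0],[0,0,0,0,0,0],[0,0,0,0,0,0],[0,0,0,0,0,0],[0,0,0,0,0,0],[0,0,0,0,0,0],[0,0,0,0,0,0]]], "grip": 255}}

```text
clock: 28.75
eef_pos: [424.6, -99.2, 105.5]
tool_rot: [3.141, -0.001, 0.9]
force: [-1.2, 1.8, 4.9]
width: 48.7
gripper_force: 62.5
```

Request:
{"api": "send_rows", "payload": {"rows": [[[0,0,-2,0,0,0],[0,0,-5,0,0,0],[0,0,-8.5,0,0,0],[0,0,-11.5,0,0,0],[0,0,-12.5,0,0,0],[0,0,-12.5,0,0,0]]]}}

```text
clock: 29.35
eef_pos: [424.9, -100.0, 230.8]
tool_rot: [3.139, -0.001, 0.899]
force: [0.3, -0.7, -3.6]
width: 49.4
gripper_force: 63.4
```

```bash
python3 - <<'E'
from h import *
go(611,-268,230,91.5)
E
```

```text
at [ 424.9 -100.   230.8] yaw 51.5 go cm [-1.56 25.03  0.15] rot [ 0.003 -0.    -0.698] t 29.35 w 49.39544535849571
```

Request:
{"api": "send_rows", "payload": {"rows": [[[-0.1,1,0,0,0,-0.07],[-0.2,3.3,0,0,0,-0.15],[-0.4,6.3,0,0,0,-0.23],[-0.6,9.6,0,0,0,-0.31],[-0.8,13,0,0,0,-0.4],[-1,16.4,0,0,0,-0.49],[-1.2,19.8,0,0,0,-0.57],[-1.4,22.8,0,0,0,-0.65],[-1.6,24.6,0,0,0,-0.7],[-1.6,25,0,0,0,-0.7]]]}}

```text
clock: 30.35
eef_pos: [610.2, -269.4, 226.3]
tool_rot: [-3.138, -0.001, 1.598]
force: [-0.2, -0.2, -4.0]
width: 49.2
gripper_force: 63.4
```

Request:
{"api": "send_rows", "payload": {"rows": [[[0,0,0,0,0,0],[0,0,0,0,0,0]]]}}

```text
clock: 30.55
eef_pos: [609.2, -266.0, 228.7]
tool_rot: [-3.139, -0.001, 1.601]
force: [0.3, -0.6, -2.9]
width: 49.4
gripper_force: 63.4
```

```bash
python3 - <<'E'
from h import *
go(611,-268,110,91.5)
E
```

```text
at [ 609.2 -266.   228.7] yaw 91.7 go cm [-0.22  0.2  11.87] rot [-0.003 -0.001  0.004] t 30.55 w 49.446170414628476
```

Request:
{"api": "send_rows", "payload": {"rows": [[[-0.2,0.2,2,0,0,0],[-0.2,0.2,5,0,0,0],[-0.2,0.2,8.5,0,0,0],[-0.2,0.2,10.8,0,0,0],[-0.2,0.2,11.7,0,0,0],[-0.2,0.2,11.9,0,0,0],[-0.2,0.2,11.9,0,0,0],[-0.2,0.2,11.9,0,0,0]]]}}

```text
clock: 31.35
eef_pos: [613.0, -269.5, 112.1]
tool_rot: [3.14, 0.001, 1.6]
force: [-0.2, -0.8, -2.8]
width: 49.4
gripper_force: 63.2
```

Request:
{"api": "send_rows", "payload": {"rows": [[[0,0,0,0,0,0],[0,0,0,0,0,0],[0,0,0,0,0,0],[0,0,0,0,0,0],[0,0,-1,0,0,0],[0,0,-4,0,0,0],[0,0,-8,0,0,0],[0,0,-11,0,0,0],[0,0,-13,0,0,0],[0,0,-13,0,0,0]]], "grip": 0}}

```text
clock: 32.35
eef_pos: [614.1, -269.5, 245.3]
tool_rot: [3.135, 0.002, 1.6]
force: [0.5, 0.7, -1.4]
width: 85.1
gripper_force: 0.0
```

```bash
python3 - <<'E'
from h import *
go(611,-268,110,91.5)
d=cam("wrist");b,l=blobs(d,60,300)
hs=cv2.cvtColor(d["pixels"],cv2.COLOR_RGB2GRAY)
# predicted outline of upright channel top vs tray rim; coarse grey map of tray region
p=proj(d,[[570,-339,25],[650,-197,25],[586,-283,73],[636,-253,73],[586,-283,3],[636,-253,3]]);print(p.round())
print(cv2.resize(hs[110:300:1,210:350],(28,38),interpolation=cv2.INTER_AREA))
E
```

```text
at [ 614.1 -269.5  245.3] yaw 91.7 go cm [ 0.19 -0.4  13.53] rot [0.007 0.002 0.003] t 32.35 w 85.11338139748042
[[230. 261.]
 [319. 115.]
 [241. 223.]
 [305. 189.]
 [248. 202.]
 [299. 174.]]
[[136 137 138 ... 132 135 138]
 [136 137 138 ... 132 136 139]
 [137 137 138 ... 132 136 139]
 ...
 [ 66  71  72 ... 135 133 138]
 [ 66  72  72 ... 135 133 140]
 [ 66  73  71 ... 135 133 141]]
```

The picture budget is used up, so I'm checking the channel numerically with a coarse grey map.

```bash
python3 - <<'E'
from h import *
d=cam("wrist");g=cv2.cvtColor(d["pixels"],cv2.COLOR_RGB2GRAY)[104:272,216:336]
g=cv2.resize(g,(40,42),interpolation=cv2.INTER_AREA)
for r in g: print(''.join("@%#*+=-:. "[min(9,int(v)//20)] for v in r))
for n in("scene","side"):
    d=cam(n);P=proj(d,[[613,-269,z] for z in(3,73)]);print(n,P.round().tolist())
    x,y=P.mean(0).astype(int);g=cv2.cvtColor(d["pixels"],cv2.COLOR_RGB2GRAY)[y-28:y+28:1,x-36:x+36]
    g=cv2.resize(g,(72,37),interpolation=cv2.INTER_AREA)
    for r in g: print(''.join("@%#*+=-:. "[min(9,int(v)//20)] for v in r))
E
```

```text
-------------------------------===------
-------------------------------===------
-------------------------------===------
-------------------------------===------
--------=====------:::::---:------------
------=-+========+*+++==+====-----:-:---
------=-+-:::::::------------=+***+*----
------=-+-::::::::::::::::::::::-=**:---
--:---=-+-:::::::::::::::::::::::+*+:---
--:---=-+::::::::::::::::::::::::+*+:---
--:---=-+::::::::::::::-::::::::-+*=:---
--:---=-+::-:::::::::::-::::::::-**=:---
--:---===---:::::::::::-::::::::-**-:---
--:----==---:::::::::::--:::::::-**-----
--:----==---:::::::::::--:::::::=**:----
-------==---::::::::::---:::::::=*+:----
-------==---:-:::-::::---:::::::=*=-----
-------=----++-::-::::---:-=+=--+*==****
-------+---***--:-::::----+*#*--+*-+###*
-------+-=****--:-:::---=+**#*+-**-*%#*=
-------++*****--:-:::--=****#**=**-#%#+=
-------+=*==+*----:::--+****#+-=++-#%#==
-------+=*=-+#=----::--+****#+-=++=#%#=+
-------+=*==+#+++++++++**#*##+-=+==%##=+
-------+=*==+#**********#####+==+=+%#*=*
-------+=*==+#***********####+==*-*%#*=*
**++++=++*==+********#*****##+-=*-
[... 5379 characters left out ...]
=====-::=+++++=: :=+++====:        .==*+:.=+++++-  :::.::.......
--======+++++-.-----=-.  :====-...         .==+-.=+++++-.               
        ...:--===-----:::::::.....          --:.-+++++=.                
             :-------------====--::::::::...:..-+++++=:                 
             .------------------------------===++++++-                  
             .--------------------------------=+++++-                   
             .--------------------------------=++++=.                   
             .--------------------------------=+++=:                    
              ...:::..:::---------------------=+++-                     
                ....     .....:::..::::::-----===-.
```

The side map shows the channel upright inside its tray, and the scene map shows its U open at the top. All pieces are released and the arm is clear, so I'm handing in.

```bash
python3 -c "
from cell import ctrl
print(ctrl.finish_job())"
```

```text
the job is handed in; nothing more can be done
None
```

I sorted all five offcuts into their matching trays, each standing upright and released, and handed the job in at about 32 s; the hand-in gave no verdict, and the channel's final stance was checked numerically because the 14 picture views were used up.

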